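# Key the rotor onto the centrifuge drive

### The arm

A 7-joint arm with a two-finger parallel gripper is mounted at the origin on a cart in front of the work surface, level with it; the furniture and walls round the work are solid. World frame = base frame: x ahead of the robot, y to its left, z up, the work surface at z = 0. Lengths are in m, angles in rad, forces in N, time in s.
With the tool pointing down it reaches from about 0.35 to 0.9 m from the base axis. Payload 7.2 kg.
Tool frame: the origin (TCP) lies at the very end of the fingers, on their centre line; the grasp point (between the pads) lies 19 mm behind it (robot.hold_point_z is the z of the grasp point in the tool frame, in m); z points along the fingers, y is the line along which they close (so a half turn about z gives the same grasp; the last joint's range is limited). The gripper opens to 88 mm and grips with 3 to 60 N. Pads are 20 mm wide; open, the fingers measure 115 mm over their backs; the gripper's body (75 mm by 178 mm) begins 61 mm behind the grasp point.
Start: joints at [-1.178, 0.411, -0.013, 1.596, 0.006, 1.134, -0.082], TCP at [0.278, 0.56, 0.223] pointing down, gripper open.
Joint ranges: [-2.95, 2.95], [-0.29, 1.99], [-1.47, 1.44], [0.14, 2.54], [-1.03, 4.17], [0.13, 1.85], [-2.86, 2.86]. Speed limits (rad/s): [2.39, 2.39, 3.01, 3.01, 3.14, 3.14, 3.14].

### API

Orientations are given as a rotation vector (axis times angle).
In Python, from workcell import robot, optics, workorder gives the robot as it stands.
- The arm moves only by the tool carry_out, never from a script. Its argument "steps" is a list of rows, each an object of numbers: "dx", "dy", "dz": the shift along the tool's x, y, z in cm; "roll": the turn about the tool's z in rad. In form: [{"dx": .., "dy": .., "dz": .., "roll": ..}, ...]. A call has 1 to 8 rows; each row shifts and turns the commanded pose from where the row before left it, along the tool's axes as they then stand; what a row does not reach is not made up. A row lasts 1/12 s, in which the tool goes at most 41.7 mm and 7.16 degrees, less where a joint would pass 70% of its speed; a pose out of reach is approached as far as the arm can. A call is refused whole if a number of a shift passes 4.17 or a number of a turn 0.125, either way. A call with a gripper value outside its range is refused whole. "hand" is the gripper command: -1 is fully open, 1 is shut, values between are in proportion, set as the call begins (left out, the last holds). The fingers move at their own pace and stop on an object; "force" is the grip in N (left out, the last holds). Time passes only in rows, so rows that do not move let the fingers close. It gives the time, the measured TCP pose, the force, the opening and the grip force at its end, in the units of the state.
- robot.get_state(): the state, without advancing time (a new reading comes with each control period).
- optics.snapshot(name): name is "side" or "top"; returns a dict with "frame" (480x640x3 uint8, blue, green, red), "mtx" (3x3 intrinsics, pixels), "eye" and "attitude" of the camera in the world. Camera axes: x right, y up, looking along -z (the intrinsics and any distortion apply to the point x, -y, -z); pixel columns grow to the right and rows downward; lengths in m; the calibration is good to about 2 mm. A picture is of the moment at which its call begins. There is no depth.
- workorder.close_job(): hands the job in; it is judged then, once.
The state is a dict: "time": time; "joint_positions": joint angles; "joint_vel": joint speeds; "joint_torque": joint torques, N m; "position": TCP position; "tcp_rot": TCP orientation; "force": force on the tool from outside, world axes, zero at the start; "wrist_torque": the same for the moment, N m; "width": finger opening in m; "gripper_force": force on a finger pad.
Only numpy, scipy, OpenCV 4.12 (cv2) and the standard library are available. Lean on these libraries where they do the work, as an engineer would, in place of code of your own. Each camera call takes 0.05 s, during which the arm holds its last target. There are 200 camera calls.

### The job

Fit the rotor onto the spindle of the small open centrifuge: set it on the spindle, turn it by its wing grip under light pressure until the sprung drive bar snaps into the slot under the rotor, and seat it fully home, level on its seat, then let go. Stop turning as soon as you feel the bar snap in: do not press hard or crank the drive round. Leave the other things on the bench where they are.

Things in the scene. Friction and masses are not known exactly. Their poses are not given: they have to be found in the camera images.
- rotor_grip (a point): The loose rotor (0.10 to 0.21 kg): grey disc 84 mm across, eight dark tube pockets in its sloped top, standing flat on the bench, 64 mm high in all, with a black upright wing grip on top. Point: on the axis, mid-wing, 50 mm above the underside; z up. The wing is 44 mm long along x, 14 mm thick along y, 30 to 64 mm above the underside: grasp it from above across y.
- rotor_foot (a point): Centre of the rotor's underside, on its axis, same axes as rotor_grip. A straight slot 12 mm wide, 8 mm deep is milled right across the underside along x, in line with the wing (its ends show as notches in the rim). A blind bore 10.5 mm wide runs on the axis to 26 mm above the underside.
- centrifuge: The small white round centrifuge, lid off, 150 mm across, fixed on the bench; origin on its axis at bench level, z up. Its front panel with two black buttons sticks out to -x, 90 mm from the axis. A low grey guard ring, 128 mm across, stands 56 mm above the bench. More than 25 N between rotor and centrifuge damages the drive.
- seat (a point): Centre of the seat, on the centrifuge's axis, 60 mm above the bench, axes as the centrifuge: the flat dark rubber ring, 52 to 70 mm across, on which the rotor's underside rests when fully home. The ring cushions: it yields 1 mm per 3 N, at most 4 mm.
- pin_top (a point): Tip of the steel centring pin on the centrifuge's axis, 24 mm above the seat. The pin is 9 mm across, its upper 7 mm a cone; it enters the rotor's bore.
- bar_top (a point): On the axis at the top of the steel drive bar (36 mm long, 9 mm wide) that lies across the pin, 6 mm above the seat. It fits the rotor's slot either way round. Axes as the centrifuge, NOT the bar's: the bar's direction is not reported; it has stopped anywhere within 0.6 rad either side of the centrifuge's x axis. It twists only elastically, 1.5 N m per rad.
- bar_spring (a point): Same point as bar_top. The bar is sprung: pushed down it yields with 3.5 N at first, 5 N at 6 mm. Out of line, the rotor rides on it 6 mm too high, even when let go; held 1 to 5 mm above the seat it is pushed up by the spring. The push vanishes when the bar snaps into the slot, which it does within about 0.08 rad of being in line.
- timer: Small white timer, 66x62x19 mm, lying loose on the bench; origin under its centre.
- petri: Petri dish, 61 mm across, 16 mm high, loose; origin under its centre.
- tally_counter: Round tally counter, 53x83x22 mm, loose; origin under its centre.
- oil_bottle: Small dropper bottle, 28 mm across, 88 mm high, loose; origin under its centre.
- forceps: Steel forceps, 128x18x8 mm, loose; origin under the centre.
- marker_pen: Marker pen, 17x135x16 mm, loose; origin under the centre.
Things that resemble listed ones, but are neither listed nor needed, are in the scene too. What is shaped like the part that bears rotor_grip but turquoise or yellow is not meant.

How it is judged:
By the outcome, as a careful person would: the job done as asked, in the order asked, and still so for the second after the job is handed in, with the robot touching nothing.
It also fails if it takes over 69 s, if anything falls off the work surface, if the arm or the gripper's body presses on something with over 40 N, if the wrist force passes 120 N, or if a joint passes its speed limit or range.

## Working session

There is one attempt and no reset: what is moved stays moved. The work goes in short steps, Python scripts to look and compute and a tool call to move; the robot and the scene stay as the last step left them, time stands still between calls to the robot, and variables do not carry over. Pictures are saved under pics/ and viewed, at most 10 in all, crops included, and the job is handed in when it is done.

Besides the shell and the picture viewer there is one more tool, called after ">>>" in YAML: its name, and indented under it one key for each argument. carry_out: Moves the arm, as the interface text tells. Its arguments: {"type":"object","properties":{"steps":{"type":"array"},"hand":{"type":"number"},"force":{"type":"number"}},"required":["steps"]}

```bash
mkdir -p pics
python3 - <<'E'
from workcell import robot, optics
import cv2,pickle
d={}
for n in("side","top"):
    s=optics.snapshot(n); d[n]=s; cv2.imwrite(f"pics/{n}0.png",s["frame"])
    print(n,s["mtx"],s["eye"],s["attitude"],[k for k in s])
pickle.dump(d,open("s0.pkl","wb"))
print(robot.get_state(), robot.hold_point_z)
E
```

```text
side [[507.20822057   0.         317.3437843 ]
 [  0.         507.20822057 242.92103206]
 [  0.           0.           1.        ]] [-0.09982632 -0.81366052  0.58535183] [ 1.04253828 -0.3762371  -0.5953774 ] ['frame', 'mtx', 'eye', 'attitude']
top [[468.36302402   0.         323.35548001]
 [  0.         468.36302402 240.80070287]
 [  0.           0.           1.        ]] [ 0.37683125 -0.10139449  0.97700378] [ 0.11754496 -0.07857981 -1.55827094] ['frame', 'mtx', 'eye', 'attitude']
{'time': 0.1, 'joint_positions': array([-1.17821866,  0.41178781, -0.01270274,  1.59693259,  0.00560911,
        1.13427745, -0.08218755]), 'joint_vel': array([ 0.00070236, -0.00208942, -0.00067833, -0.00206729,  0.00116569,
       -0.00141481, -0.00070231]), 'joint_torque': array([ 2.35133339e-03, -5.89101112e+01,  6.43411260e-01, -2.91706163e+01,
       -5.38293121e-02,  1.45498419e-02,  6.26379597e-05]), 'position': array([0.27775104, 0.55940867, 0.22192458]), 'tcp_rot': array([-7.17305813e-01, -3.05839424e+00,  2.12657207e-03]), 'force': array([0.33792828, 0.48212788, 0.20425624]), 'wrist_torque': array([ 0.00517176, -0.02148345, -0.02005195]), 'gripper_force': 0.0, 'width': 0.08798301931649563} -0.0187
```

View pics/top0.png

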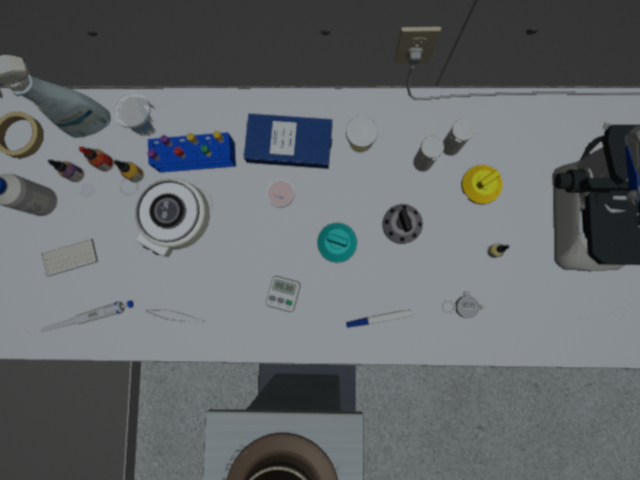

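View pics/side0.png

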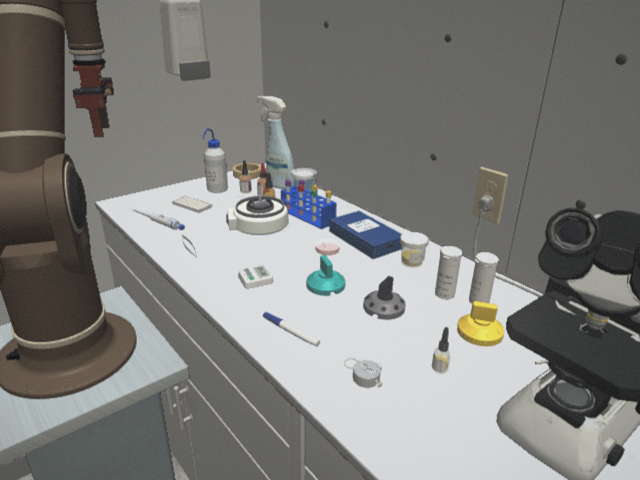

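Candidates: grey rotor with black wing at top (403,223) / side (385,303); turquoise lookalike at top (337,242); yellow lookalike at top (483,184). I choose the grey one. The centrifuge is at top (170,212), with its panel towards (153,245).

```bash
cat > h.py <<'E'
import numpy as np,cv2,pickle
from scipy.spatial.transform import Rotation as R
def ray(s,u,v):
    K=s["mtx"]; d=np.array([(u-K[0,2])/K[0,0],-(v-K[1,2])/K[1,1],-1.]); return np.array(s["eye"]),R.from_rotvec(s["attitude"]).apply(d)
def onplane(s,u,v,z):
    o,d=ray(s,u,v); return o+d*(z-o[2])/d[2]
def proj(s,p):
    c=R.from_rotvec(s["attitude"]).inv().apply(np.array(p)-s["eye"]); K=s["mtx"]
    return np.array([K[0,2]+K[0,0]*c[0]/-c[2],K[1,2]-K[1,1]*c[1]/-c[2]])
def two(s1,p1,s2,p2):
    o1,d1=ray(s1,*p1);o2,d2=ray(s2,*p2);d1/=np.linalg.norm(d1);d2/=np.linalg.norm(d2)
    t=np.linalg.lstsq(np.c_[d1,-d2],o2-o1,rcond=None)[0];a=o1+t[0]*d1;b=o2+t[1]*d2
    return (a+b)/2,np.linalg.norm(a-b)
E
python3 - <<'E'
from h import *
d=pickle.load(open("s0.pkl","rb"));t,s=d["top"],d["side"]
print(proj(t,[.278,.56,.22]),proj(s,[.278,.56,.22]))
for n,u,v,z in(("rotor",403,223,.03),("cent",170,212,.06),("yel",483,184,.03)):
    p=onplane(t,u,v,z);print(n,p,proj(s,p))
def crop(f,u,v,r,k):
    c=f[v-r:v+r,u-r:u+r];c=cv2.resize(c,None,fx=k,fy=k,interpolation=cv2.INTER_CUBIC);return cv2.convertScaleAbs(c,alpha=1.6)
a=np.hstack([crop(t["frame"],403,223,30,6.6667),crop(t["frame"],168,215,40,5)])
b=np.hstack([crop(s["frame"],385,300,30,6.6667),crop(s["frame"],258,212,40,5)])
im=cv2.resize(np.vstack([a,b]),(600,600));cv2.imwrite("pics/c1.png",im)
E
```

```text
[-75.9871589  356.65497909] [102.19954878 132.50395907]
rotor [ 0.53378088 -0.23920259  0.03      ] [383.73177701 295.07712106]
cent [0.54753838 0.23040372 0.06      ] [260.18292976 204.41318209]
yel [ 0.61613667 -0.40355326  0.03      ] [478.6346393 319.2619465]
```

View pics/c1.png

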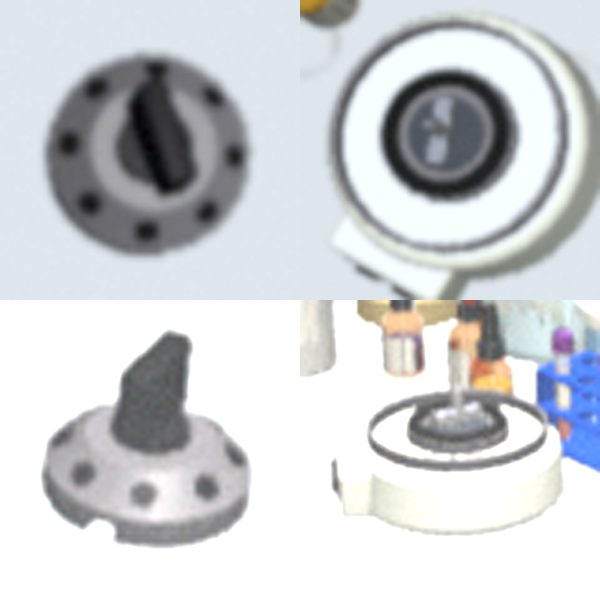

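The crop confirms it: grey disc, black wing, and a notch in the rim at side (375,316). The bar shows as a light strip at top from (166,202) to (164,218).

```bash
cat > m.py <<'E'
from h import *
def circ(s,pts,z):
    P=np.array([onplane(s,u,v,z)[:2] for u,v in pts]); A=np.c_[2*P,np.ones(len(P))]
    c=np.linalg.lstsq(A,(P**2).sum(1),rcond=None)[0]; r=np.sqrt(c[2]+c[0]**2+c[1]**2); return c[:2],r,np.std(np.linalg.norm(P-c[:2],axis=1))
def edge(s,c,z,r0,r1,sign,n=72):
    """subpixel edge along world radii at height z: strongest grey step of given sign"""
    g=cv2.GaussianBlur(cv2.cvtColor(s["frame"],cv2.COLOR_BGR2GRAY),(3,3),0).astype(np.float32);out=[]
    rs=np.arange(r0,r1,.0004)
    for a in np.linspace(0,2*np.pi,n,endpoint=False):
        q=np.array([proj(s,[c[0]+r*np.cos(a),c[1]+r*np.sin(a),z]) for r in rs],np.float32)
        v=cv2.remap(g,q[None,:,0],q[None,:,1],cv2.INTER_CUBIC)[0]; i=np.argmax(sign*np.gradient(v)); out.append((c[0]+rs[i]*np.cos(a),c[1]+rs[i]*np.sin(a)))
    return np.array(out)
def fit(P):
    for _ in range(4):
        A=np.c_[2*P,np.ones(len(P))];c=np.linalg.lstsq(A,(P**2).sum(1),rcond=None)[0];r=np.sqrt(c[2]+c[0]**2+c[1]**2)
        e=abs(np.linalg.norm(P-c[:2],axis=1)-r);P=P[e<=max(2*np.median(e),5e-4)]
    return c[:2],r,e.std(),len(P)
def maskang(s,c,z,r,lo,hi):
    """principal axis of grey-range pixels within r of c at plane z"""
    g=cv2.cvtColor(s["frame"],cv2.COLOR_BGR2GRAY)
    u0,v0=proj(s,[*c,z]).astype(int);P=[]
    for v in range(v0-30,v0+31):
        for u in range(u0-30,u0+31):
            p=onplane(s,u,v,z)[:2]
            if np.linalg.norm(p-c)<r and lo<=g[v,u]<=hi:P.append(p)
    P=np.array(P);w,V=np.linalg.eigh(np.cov(P.T));return P.mean(0),np.arctan(V[1,1]/V[0,1]),np.sqrt(w*12),len(P)
E
python3 - <<'E'
from m import *
d=pickle.load(open("s0.pkl","rb"));t,s=d["top"],d["side"]
c=np.array([.534,-.239])
for z in(.0,.01):
  f=fit(edge(t,c,z,.03,.055,1));print("rotor rim",z,f)
n=onplane(s,375,316,.004);print("notch",n, )
g=cv2.cvtColor(t["frame"],cv2.COLOR_BGR2GRAY);print(g[210:236,390:418:1][::2])
c=np.array([.547,.230])
print("guard",fit(edge(t,c,.056,.055,.072,-1)),fit(edge(t,c,.056,.055,.075,1)))
print("seat out",fit(edge(t,c,.06,.028,.045,1)),"in",fit(edge(t,c,.06,.02,.03,-1)))
print("side seat out",fit(edge(s,c,.06,.028,.045,1)),"guard",fit(edge(s,c,.056,.055,.072,-1)))
print("panel",onplane(t,153,245,.04))
print(g[196:226,152:180])
E
```

```text
rotor rim 0.0 (array([ 0.53717668, -0.24120932]), np.float64(0.04226541144923712), np.float64(0.00022670959892790398), 41)
rotor rim 0.01 (array([ 0.53560098, -0.23984333]), np.float64(0.04174608596179183), np.float64(0.00019198270918880885), 46)
notch [ 0.49734862 -0.25435741  0.004     ]
[[ 41  21  19  25  43  60  66  68  70  65  48  34  29  29  30  34  51  70
   76  75  73  72  70  62  53  58  79 109]
 [ 46  38  42  53  63  75  86  87  74  46  20  19  26  29  33  32  44  71
   93  96  91  82  74  62  38  22  33  60]
 [ 62  62  66  76  91  98  99  90  58  21   6   9  22  29  32  34  35  52
   81  98 102 100  94  83  70  61  57  64]
 [ 64  67  80  96 101 101 100  88  59  27   4   8  15  25  31  33  34  35
   52  80  97 102 103 100  91  80  75  74]
 [ 66  78  95 102 102 101  92  67  42  25   8   7  11  17  30  34  35  33
   31  43  70  94 102 104 101  93  80  76]
 [ 72  87 100 102 101  93  71  48  40  34  20   6   8  13  24  33  37  35
   32  30  46  75  97 104 103  99  85  77]
 [ 72  90 101 103 101  91  60  43  41  39  32  16   2   4  15  28  37  37
   34  31  39  68  97 104 104 100
[... 4239 characters left out ...]
 86  42  23  21  25  38  54  71  78  79  76  75  71  66  64  63  64  69
   74  75  75  64  45  28  23  23  24  35]
 [114  74  38  24  20  25  35  52  65  73  79  81  79  77  76  76  74  77
   75  66  55  42  29  23  22  23  35  53]
 [139 110  67  35  25  21  23  32  42  52  61  68  71  71  70  70  67  64
   55  44  33  25  21  22  24  34  53  65]
 [153 137 104  68  43  27  21  23  24  29  36  43  48  48  48  47  43  41
   32  26  24  21  21  23  34  51  65  80]
 [158 153 137 111  80  46  25  23  22  20  23  26  26  28  27  27  23  25
   23  20  21  24  30  39  51  64  83 112]
 [159 158 153 141 118  82  52  41  33  28  23  21  20  23  21  22  22  20
   23  25  31  40  49  62  75  91 116 141]]
```

>>> carry_out:
  steps:
    - {"dx":-2.8,"dy":-2.86}
    - {"dx":-2.8,"dy":-2.86}
    - {"dx":-2.8,"dy":-2.86}
    - {"dx":-2.8,"dy":-2.86}
    - {"dx":-2.8,"dy":-2.86}
    - {"dx":-2.8,"dy":-2.86}
    - {"dx":-2.8,"dy":-2.86}
    - {"dx":-2.8,"dy":-2.86}
  hand: -1

```text
$.steps[0]: bad value
```

>>> carry_out:
  steps:
    - {"dx":-2.8,"dy":-2.86}
    - {"dx":-2.8,"dy":-2.86}
    - {"dx":-2.8,"dy":-2.86}
    - {"dx":-2.8,"dy":-2.86}
    - {"dx":-2.8,"dy":-2.86}
    - {"dx":-2.8,"dy":-2.86}
    - {"dx":-2.8,"dy":-2.86}
    - {"dx":-2.8,"dy":-2.86}

```text
$.steps[0]: bad value
```

>>> carry_out:
  steps:
    - {"roll":-0.12}
    - {"roll":-0.12}
    - {"roll":-0.12}
    - {"roll":-0.12}
    - {"roll":-0.12}
    - {"roll":-0.12}
    - {"roll":-0.06}
    - {"roll":0}

```text
$.steps[0]: bad value
```

```bash
cat >> m.py <<'E'
def togo(p,ang):
    """tool-frame cm to world point p (TCP) and roll so that tool y is perpendicular to wing angle ang"""
    from workcell import robot
    st=robot.get_state();M=R.from_rotvec(st["tcp_rot"]).as_matrix();ya=np.arctan2(M[1,1],M[0,1])
    r=-((ang+np.pi/2-ya+np.pi/2)%np.pi-np.pi/2)
    print("t",st["time"],"pos",st["position"].round(4),"q",st["joint_positions"].round(2),"tilt",M[:,2].round(3),"F",st["force"].round(2),"w",st["width"])
    print("x",M[:2,0].round(3),"togo cm",(M.T@(np.array(p)-st["position"])*100).round(2),"roll",r.round(3))
E
python3 - <<'E'
from m import *
d=pickle.load(open("s0.pkl","rb"));t,s=d["top"],d["side"]
a=onplane(t,400.5,214,.064);b=onplane(t,405.5,230,.064);print("wing",np.arctan2(*(a-b)[1::-1]))
n=onplane(s,375,316,.004)[:2]-[.5364,-.2405];print("notch",np.arctan2(-n[1],-n[0]))
print("bar",onplane(t,165.2,209.2,.066),"pin",onplane(t,161.7,207.6,.084))
print("rim side",[fit(edge(s,[.536,-.240],z,.03,.055,1)) for z in(0,.01)])
P=edge(t,[.5505,.2365],.056,.058,.07,1);print("guard o",fit(P));P=edge(t,[.5505,.2365],.056,.058,.07,-1);print("guard i",fit(P))
P=edge(t,[.5505,.2365],.06,.03,.04,1);print("seat o",fit(P));P=edge(t,[.5505,.2365],.06,.02,.031,-1);print("seat i",fit(P))
togo([.536,-.240,.035],.32)
E
```

```text
wing 0.2901323151250968
notch 0.34098954031131457
bar [0.5520221  0.23818606 0.066     ] pin [0.5516924  0.23855472 0.084     ]
rim side [(array([ 0.5401338 , -0.23584671]), np.float64(0.04437427626183885), np.float64(0.0008428024028965475), 46), (array([ 0.53428005, -0.24122699]), np.float64(0.046688033254465015), np.float64(0.001619216029038121), 68)]
guard o (array([0.55096811, 0.23719402]), np.float64(0.06427587047403299), np.float64(0.0002944472965834063), 62)
guard i (array([0.55073313, 0.23689791]), np.float64(0.05845249279163509), np.float64(0.00015526314542733477), 48)
seat o (array([0.55071878, 0.23632822]), np.float64(0.03610747699065925), np.float64(0.00013563650386706256), 44)
seat i (array([0.55135543, 0.23788223]), np.float64(0.02604896952887601), np.float64(0.00027957181517181926), 70)
t 0.1 pos [0.2778 0.5594 0.2219] q [-1.18  0.41 -0.01  1.6   0.01  1.13 -0.08] tilt [-0.001 -0.001 -1.   ] F [0.34 0.48 0.2 ] w 0.08798301931649563
x [-0.896  0.445] togo cm [-58.67 -60.1   18.78] roll -0.781
```

>>> carry_out:
  steps:
    - {"dx":-2.8,"dy":-2.86,"dz":0,"roll":0}
    - {"dx":-2.8,"dy":-2.86,"dz":0,"roll":0}
    - {"dx":-2.8,"dy":-2.86,"dz":0,"roll":0}
    - {"dx":-2.8,"dy":-2.86,"dz":0,"roll":0}
    - {"dx":-2.8,"dy":-2.86,"dz":0,"roll":0}
    - {"dx":-2.8,"dy":-2.86,"dz":0,"roll":0}
    - {"dx":-2.8,"dy":-2.86,"dz":0,"roll":0}
    - {"dx":-2.8,"dy":-2.86,"dz":0,"roll":0}
  hand: -1

```text
time: 0.77
position: [0.3768, 0.2532, 0.2225]
tcp_rot: [-0.717, -3.058, 0.0]
force: [0.3, 0.8, 0.0]
width: 0.0882
gripper_force: 0.0
```

>>> carry_out:
  steps:
    - {"dx":-2.8,"dy":-2.86,"dz":0,"roll":0}
    - {"dx":-2.8,"dy":-2.86,"dz":0,"roll":0}
    - {"dx":-2.8,"dy":-2.86,"dz":0,"roll":0}
    - {"dx":-2.8,"dy":-2.86,"dz":0,"roll":0}
    - {"dx":-2.8,"dy":-2.86,"dz":0,"roll":0}
    - {"dx":-2.8,"dy":-2.86,"dz":0,"roll":0}
    - {"dx":-2.8,"dy":-2.86,"dz":0,"roll":0}
    - {"dx":-2.8,"dy":-2.86,"dz":0,"roll":0}

```text
time: 1.43
position: [0.4757, -0.0512, 0.2227]
tcp_rot: [0.717, 3.058, 0.0]
force: [1.4, -0.4, -0.6]
width: 0.0879
gripper_force: 0.0
```

>>> carry_out:
  steps:
    - {"dx":-2.8,"dy":-2.86,"dz":0,"roll":0}
    - {"dx":-2.8,"dy":-2.86,"dz":0,"roll":0}
    - {"dx":-2.8,"dy":-2.86,"dz":0,"roll":0}
    - {"dx":-2.8,"dy":-2.86,"dz":0,"roll":0}
    - {"dx":-2.8,"dy":-2.86,"dz":0,"roll":0}
    - {"dx":0,"dy":0,"dz":0,"roll":-0.12}
    - {"dx":0,"dy":0,"dz":0,"roll":-0.12}
    - {"dx":0,"dy":0,"dz":0,"roll":-0.12}

```text
time: 2.1
position: [0.5371, -0.2405, 0.2218]
tcp_rot: [-0.152, -3.136, 0.0]
force: [0.1, 1.3, -0.3]
width: 0.0877
gripper_force: 0.0
```

>>> carry_out:
  steps:
    - {"dx":0,"dy":0,"dz":3,"roll":-0.12}
    - {"dx":0,"dy":0,"dz":3,"roll":-0.12}
    - {"dx":0,"dy":0,"dz":2,"roll":-0.12}
    - {"dx":0,"dy":0,"dz":0,"roll":-0.05}
    - {"dx":0,"dy":0,"dz":0,"roll":0}

```text
time: 2.52
position: [0.5364, -0.2392, 0.1408]
tcp_rot: [0.487, -3.101, -0.003]
force: [0.4, 0.5, 0.3]
width: 0.0877
gripper_force: 0.0
```

Run:
```python
from m import *
togo([.536,-.240,.035],.315)
```

```text
t 2.5167 pos [ 0.5364 -0.2392  0.1408] q [ 0.1   0.44  0.32  1.79 -0.17  0.94  2.37] tilt [-0.003  0.001 -1.   ] F [0.37 0.46 0.34] w 0.08768183310822196
x [-0.952 -0.306] togo cm [ 0.03 -0.08 10.58] roll -0.004
```

>>> carry_out:
  steps:
    - {"dx":0,"dy":-0.05,"dz":3,"roll":0}
    - {"dx":0,"dy":0,"dz":3,"roll":0}
    - {"dx":0,"dy":0,"dz":2.5,"roll":0}
    - {"dx":0,"dy":0,"dz":1.5,"roll":0}
    - {"dx":0,"dy":0,"dz":0.5,"roll":0}
    - {"dx":0,"dy":0,"dz":0,"roll":0}

```text
time: 3.02
position: [0.5373, -0.2399, 0.0369]
tcp_rot: [0.481, -3.103, -0.001]
force: [-0.5, 0.5, 0.1]
width: 0.0875
gripper_force: 0.0
```

>>> carry_out:
  steps:
    - {"dx":0,"dy":0,"dz":0,"roll":0}
    - {"dx":0,"dy":0,"dz":0,"roll":0}
    - {"dx":0,"dy":0,"dz":0,"roll":0}
    - {"dx":0,"dy":0,"dz":0,"roll":0}
    - {"dx":0,"dy":0,"dz":0,"roll":0}
    - {"dx":0,"dy":0,"dz":0,"roll":0}
    - {"dx":0,"dy":0,"dz":0,"roll":0}
    - {"dx":0,"dy":0,"dz":0,"roll":0}
  hand: 1
  force: 25

```text
time: 3.68
position: [0.5377, -0.2401, 0.0377]
tcp_rot: [-0.484, 3.104, 0.0]
force: [-0.8, 0.4, 1.5]
width: 0.0379
gripper_force: 0.0
```

>>> carry_out:
  steps:
    - {"dx":0,"dy":0,"dz":0,"roll":0}
    - {"dx":0,"dy":0,"dz":0,"roll":0}
    - {"dx":0,"dy":0,"dz":0,"roll":0}
    - {"dx":0,"dy":0,"dz":0,"roll":0}
    - {"dx":0,"dy":0,"dz":0,"roll":0}
    - {"dx":0,"dy":0,"dz":0,"roll":0}
    - {"dx":0,"dy":0,"dz":0,"roll":0}
    - {"dx":0,"dy":0,"dz":0,"roll":0}

```text
time: 4.35
position: [0.5377, -0.2401, 0.0376]
tcp_rot: [0.484, -3.104, -0.0]
force: [-0.3, 0.1, -0.1]
width: 0.0146
gripper_force: 25.0
```

>>> carry_out:
  steps:
    - {"dx":0,"dy":0,"dz":-1,"roll":0}
    - {"dx":0,"dy":0,"dz":-2,"roll":0}
    - {"dx":0,"dy":0,"dz":-3,"roll":0}
    - {"dx":0,"dy":0,"dz":-3,"roll":0}
    - {"dx":0,"dy":0,"dz":-2,"roll":0}
    - {"dx":0,"dy":0,"dz":-1,"roll":0}
    - {"dx":0,"dy":0,"dz":0,"roll":0}

```text
time: 4.93
position: [0.5389, -0.2406, 0.1604]
tcp_rot: [-0.483, 3.1, -0.003]
force: [-0.1, 0.2, -1.9]
width: 0.0138
gripper_force: 25.0
```

Run:
```python
from m import *
from workcell import optics
d=pickle.load(open("s0.pkl","rb"));t=d["top"]
g=cv2.cvtColor(t["frame"],cv2.COLOR_BGR2GRAY)
c=np.array([.5512,.2375]);P=[];W=[]
for v in range(194,228):
  for u in range(150,182):
    p=onplane(t,u,v,.066)[:2]; w=max(0,g[v,u]-82.)
    if np.linalg.norm(p-c)<.0195 and np.linalg.norm(p-c)>.006: P.append(p);W.append(w)
P=np.array(P);W=np.array(W);w,V=np.linalg.eigh(np.cov(P.T,aweights=W));print("bar",np.average(P,axis=0,weights=W),np.arctan(V[1,1]/V[0,1]))
s=optics.snapshot("side");cv2.imwrite("pics/s2.png",cv2.resize(s["frame"][150:400,240:560],(640,500)))
togo([.5512,.2375,.1377],-.1)
```

```text
bar [0.55178544 0.23907988] -0.08782295888529792
t 4.9833 pos [ 0.5381 -0.2401  0.1584] q [ 0.09  0.42  0.33  1.78 -0.16  0.97  2.36] tilt [ 0.002 -0.    -1.   ] F [-0.59  0.   -1.75] w 0.013516367158043462
x [-0.953 -0.304] togo cm [-15.79  45.09   2.06] roll 0.409
```

View pics/s2.png

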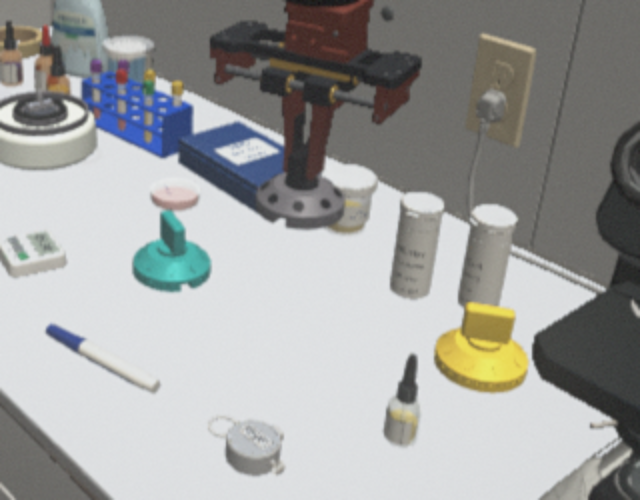

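The picture shows the grey rotor held level by its wing and the lookalikes undisturbed. Now I carry it over the centrifuge.

>>> carry_out:
  steps:
    - {"dx":-0.66,"dy":1.88,"dz":0,"roll":0}
    - {"dx":-1.32,"dy":3.76,"dz":0,"roll":0}
    - {"dx":-1.32,"dy":3.76,"dz":0,"roll":0}
    - {"dx":-1.32,"dy":3.76,"dz":0,"roll":0}
    - {"dx":-1.32,"dy":3.76,"dz":0,"roll":0}
    - {"dx":-1.32,"dy":3.76,"dz":0,"roll":0}
    - {"dx":-1.32,"dy":3.76,"dz":0,"roll":0}
    - {"dx":-1.32,"dy":3.76,"dz":0,"roll":0}

```text
time: 5.65
position: [0.5447, 0.0605, 0.1558]
tcp_rot: [0.483, -3.101, 0.0]
force: [1.4, -0.3, -1.4]
width: 0.014
gripper_force: 25.0
```

>>> carry_out:
  steps:
    - {"dx":-1.32,"dy":3.76,"dz":0,"roll":0}
    - {"dx":-1.32,"dy":3.76,"dz":0,"roll":0}
    - {"dx":-1.32,"dy":3.76,"dz":0,"roll":0}
    - {"dx":-1.32,"dy":3.76,"dz":0,"roll":0}
    - {"dx":-0.66,"dy":1.88,"dz":0,"roll":0}
    - {"dx":0,"dy":0,"dz":0,"roll":0.08}
    - {"dx":0,"dy":0,"dz":0,"roll":0.08}
    - {"dx":0,"dy":0,"dz":0,"roll":0}

```text
time: 6.32
position: [0.5499, 0.2381, 0.1553]
tcp_rot: [0.23, -3.13, 0.003]
force: [-0.0, -0.5, -1.3]
width: 0.0143
gripper_force: 25.0
```

Run:
```python
from m import *
from workcell import optics
togo([.5512,.2375,.135],-.09)
d={n:optics.snapshot(n) for n in("side","top")};pickle.dump(d,open("s1.pkl","wb"))
a=cv2.resize(d["top"]["frame"][140:280,90:250],(480,420));b=cv2.resize(d["side"]["frame"][110:250,190:296],(318,420))
cv2.imwrite("pics/c3.png",cv2.convertScaleAbs(np.hstack([a,b]),alpha=1.4))
```

```text
t 6.3167 pos [0.5499 0.2381 0.1553] q [-0.66  0.44  0.23  1.75 -0.11  0.98  1.33] tilt [-0.003 -0.002 -1.   ] F [-0.01 -0.51 -1.31] w 0.014335588962161005
x [-0.989 -0.146] togo cm [-0.12 -0.08  2.03] roll 0.237
```

View pics/c3.png

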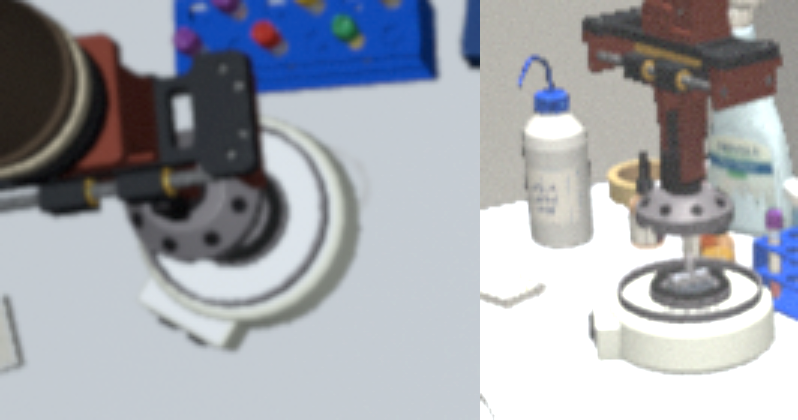

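The rotor hangs level above the centrifuge. In the side view its rim spans about u=242–275, against the pin at about u=260. I'll measure the offset in the same images.

Run:
```python
from m import *
d=pickle.load(open("s1.pkl","rb"));t,s=d["top"],d["side"];z0=pickle.load(open("s0.pkl","rb"))
def row(s,v,a,b):
    g=cv2.cvtColor(s["frame"],cv2.COLOR_BGR2GRAY)[v,a:b].astype(int);return g
for v in(178,180,182,184,186):print(v,row(s,v,236,282))
for v in(190,192,194,196,198):print(v,row(s,v,250,272))
c=np.array([.5505,.2375])
print("pred rim side",proj(s,[*c,.125]),"pin",proj(s,[.5512,.2375,.08]))
from scipy.optimize import least_squares
for z in(.118,.124):
  P=edge(t,c,z,.032,.052,1,120);a=np.arctan2(P[:,1]-c[1],P[:,0]-c[0])
  k=(a>np.radians(125))|(a<np.radians(-150));Q=P[k]
  f=least_squares(lambda q:np.linalg.norm(Q-q,axis=1)-.042,c,loss="soft_l1",f_scale=3e-4);print(z,f.x,np.abs(f.fun).mean(),len(Q), (np.linalg.norm(Q-f.x,axis=1)*1e3).round(1))
```

```text
178 [192 179 123 118 125 122 113  87  71  78 105 116 118 112 101  89  88 107
 130 136 142 147 154 153 139 111 100 114 128 127 124 120 112  83  66  82
 113 112 111 137 138 139 144 147 148 144]
180 [220 223 218 174 102 103  95 110 115 114 116 117 119 109  68  51  58  93
 134 144 147 150 157 147 103  73  64  80 111 127 126 122 123 117 117 118
 102  89  99 137 140 140 144 146 147 149]
182 [221 222 215 150 116 106  66  76  80  98 105 109 121 120 116 109 116 131
 138 142 148 155 155 155 154 139 132 130 133 130 123 109 103  96  81  83
  73  68  97 136 140 139 145 142 145 150]
184 [221 222 219 178 124 121  93  66  74  76  76  75  77  79  87  89  93 101
 106 106 112 113 109 110 104  95  89  87  86  86  78  78  78  78  83  77
  74  97 122 134 139 142 140 145 146 148]
186 [221 221 220 195 118 128 136 133 124 114 131  96  79  76  81  85  72  79
  82  84  82  78  78  82  87  79  85  84  81  81  80  82  81  69  69  64
  79 107 113 114 118 123 128 134 136 137]
190 [105 164 222 222 223 225 216 159 124 124 131 148 147 113  93  96  94  98
 104 120 132 142]
192 [186 214 222 222 221 222 218 151 120 122 125 150 146  96  90 105 109 118
 128 138 139 143]
194 [221 224 222 222 222 223 221 172 120 132 137 148 141 105 120 134 137 135
 135 141 136 137]
196 [189 178 171 152 137 136 137 120 108 129 130 109 109 100 104 105 103 106
 106 111 118 126]
198 [ 83  84  82  84  77  80  75  74  97 116 113  92  74  74  74  77  77  77
  82  79  81  79]
pred rim side [258.66253704 179.8981226 ] pin [259.58951802 196.14366948]
0.118 [0.54934072 0.24072546] 0.0026027262060985376 29 [43.1 42.4 42.  44.1 44.2 46.7 47.2 48.1 37.8 39.2 40.5 39.4 40.8 40.1
 41.9 41.7 41.4 41.6 41.8 41.5 41.7 40.7 42.9 43.8 44.4 47.8 48.8 50.1
 51.9]
0.124 [0.54874901 0.23825627] 0.0020348204156907363 28 [41.6 43.1 42.7 41.8 44.2 44.2 46.9 46.9 47.7 40.5 39.7 40.5 40.1 41.3
 40.9 42.2 41.8 41.8 41.9 41.9 41.9 40.4 40.9 43.3 44.2 47.1 47.9 49.6]
```

>>> carry_out:
  steps:
    - {"dx":-0.16,"dy":-0.12,"dz":1,"roll":0}
    - {"dx":0,"dy":0,"dz":1,"roll":0}
    - {"dx":0,"dy":0,"dz":0.8,"roll":0}
    - {"dx":0,"dy":0,"dz":0.4,"roll":0}
    - {"dx":0,"dy":0,"dz":0.2,"roll":0}
    - {"dx":0,"dy":0,"dz":0.2,"roll":0}
    - {"dx":0,"dy":0,"dz":0,"roll":0}
    - {"dx":0,"dy":0,"dz":0,"roll":0}

```text
time: 7.08
position: [0.5532, 0.237, 0.1218]
tcp_rot: [-0.234, 3.132, 0.0]
force: [-0.5, -0.8, -1.3]
width: 0.0139
gripper_force: 25.0
```

>>> carry_out:
  steps:
    - {"dx":0,"dy":0,"dz":0.2,"roll":0}
    - {"dx":0,"dy":0,"dz":0.2,"roll":0}
    - {"dx":0,"dy":0,"dz":0,"roll":0}

```text
time: 7.33
position: [0.5529, 0.237, 0.1174]
tcp_rot: [0.234, -3.133, 0.0]
force: [0.5, 0.3, -1.6]
width: 0.014
gripper_force: 25.0
```

Run:
```python
from m import *
from workcell import optics
togo([.5512,.2375,.1037],-.09)
d={n:optics.snapshot(n) for n in("side","top")};pickle.dump(d,open("s2.pkl","wb"))
togo([.5512,.2375,.1037],-.09)
a=cv2.resize(d["top"]["frame"][165:255,115:225],(440,360));b=cv2.resize(d["side"]["frame"][160:240,220:300],(360,360))
cv2.imwrite("pics/c4.png",cv2.convertScaleAbs(np.hstack([a,b]),alpha=1.4))
```

```text
t 7.3333 pos [0.5529 0.237  0.1174] q [-0.65  0.48  0.22  1.78 -0.13  0.9   1.35] tilt [-0. -0. -1.] F [ 0.48  0.32 -1.56] w 0.014003470475473954
x [-0.989 -0.149] togo cm [0.16 0.08 1.37] roll 0.239
t 7.4333 pos [0.553  0.237  0.1176] q [-0.65  0.48  0.22  1.78 -0.13  0.9   1.35] tilt [-0. -0. -1.] F [ 0.19 -1.19 -1.35] w 0.013892241897762883
x [-0.989 -0.149] togo cm [0.17 0.08 1.39] roll 0.239
```

View pics/c4.png

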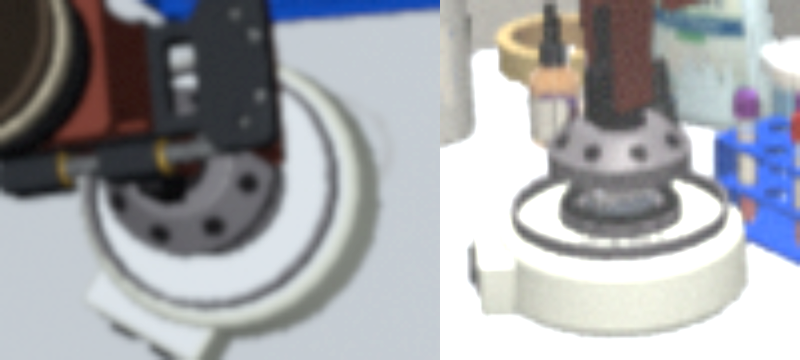

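The rotor looks concentric with the ring (side crop: rotor centre 620, ring 621), and the pin is entering with no force. I'll continue down.

>>> carry_out:
  steps:
    - {"dx":0,"dy":0,"dz":0.2,"roll":0}
    - {"dx":0,"dy":0,"dz":0.2,"roll":0}
    - {"dx":0,"dy":0,"dz":0.2,"roll":0}
    - {"dx":0,"dy":0,"dz":0.2,"roll":0}
    - {"dx":0,"dy":0,"dz":0.2,"roll":0}
    - {"dx":0,"dy":0,"dz":0,"roll":0}
    - {"dx":0,"dy":0,"dz":0,"roll":0}

```text
time: 8.02
position: [0.5529, 0.2377, 0.1074]
tcp_rot: [0.235, -3.133, -0.001]
force: [0.6, 4.9, -2.5]
width: 0.0139
gripper_force: 25.0
```

>>> carry_out:
  steps:
    - {"dx":0,"dy":0.08,"dz":0,"roll":0}
    - {"dx":0,"dy":0,"dz":0,"roll":0}
    - {"dx":0,"dy":0,"dz":0,"roll":0}

```text
time: 8.27
position: [0.5528, 0.2378, 0.1075]
tcp_rot: [0.234, -3.133, 0.0]
force: [0.5, 3.5, -2.2]
width: 0.0138
gripper_force: 25.0
```

>>> carry_out:
  steps:
    - {"dx":0,"dy":0.15,"dz":0,"roll":0}
    - {"dx":0,"dy":0,"dz":0,"roll":0}
    - {"dx":0,"dy":0,"dz":0,"roll":0}

```text
time: 8.52
position: [0.5528, 0.2384, 0.1076]
tcp_rot: [0.233, -3.133, 0.002]
force: [0.4, 0.0, -1.1]
width: 0.0137
gripper_force: 25.0
```

>>> carry_out:
  steps:
    - {"dx":0,"dy":0,"dz":0.1,"roll":0}
    - {"dx":0,"dy":0,"dz":0.1,"roll":0}
    - {"dx":0,"dy":0,"dz":0.1,"roll":0}
    - {"dx":0,"dy":0,"dz":0.1,"roll":0}
    - {"dx":0,"dy":0,"dz":0.1,"roll":0}
    - {"dx":0,"dy":0,"dz":0,"roll":0}
    - {"dx":0,"dy":0,"dz":0,"roll":0}

```text
time: 9.1
position: [0.5528, 0.2391, 0.1028]
tcp_rot: [-0.234, 3.133, -0.0]
force: [-1.1, -1.3, 2.0]
width: 0.0141
gripper_force: 25.0
```

Bar contact: the vertical force went from −1.5 to +2 N, which matches the 3.5 N spring. Next, a light press and then the turn.

>>> carry_out:
  steps:
    - {"dx":0,"dy":0,"dz":0.1,"roll":0}
    - {"dx":0,"dy":0,"dz":0.1,"roll":0}
    - {"dx":0,"dy":0,"dz":0.05,"roll":0}
    - {"dx":0,"dy":0,"dz":0,"roll":0}
    - {"dx":0,"dy":0,"dz":0,"roll":0}

```text
time: 9.52
position: [0.5528, 0.2392, 0.1002]
tcp_rot: [-0.234, 3.133, -0.0]
force: [-0.9, -0.0, 2.1]
width: 0.014
gripper_force: 25.0
```

>>> carry_out:
  steps:
    - {"dx":0,"dy":0,"dz":0,"roll":0.03}
    - {"dx":0,"dy":0,"dz":0,"roll":0.03}
    - {"dx":0,"dy":0,"dz":0,"roll":0.03}
    - {"dx":0,"dy":0,"dz":0,"roll":0.03}
    - {"dx":0,"dy":0,"dz":0,"roll":0}

```text
time: 9.93
position: [0.5529, 0.2394, 0.1003]
tcp_rot: [-0.044, 3.141, 0.0]
force: [0.7, -0.2, 2.5]
width: 0.0137
gripper_force: 25.0
```

>>> carry_out:
  steps:
    - {"dx":0,"dy":0,"dz":0,"roll":0.03}
    - {"dx":0,"dy":0,"dz":0,"roll":0}

```text
time: 10.1
position: [0.5526, 0.2395, 0.1]
tcp_rot: [-0.002, -3.142, -0.0]
force: [-0.0, 0.7, -0.5]
width: 0.0142
gripper_force: 25.0
```

>>> carry_out:
  steps:
    - {"dx":0,"dy":0,"dz":0,"roll":0.02}
    - {"dx":0,"dy":0,"dz":0,"roll":0}

```text
time: 10.27
position: [0.5526, 0.2394, 0.0999]
tcp_rot: [-0.033, -3.141, -0.0]
force: [0.4, 0.8, -0.9]
width: 0.014
gripper_force: 25.0
```

The bar snapped in (spring push gone), so I stop turning and lower it onto the seat.

>>> carry_out:
  steps:
    - {"dx":0,"dy":0,"dz":0.1,"roll":0}
    - {"dx":0,"dy":0,"dz":0.1,"roll":0}
    - {"dx":0,"dy":0,"dz":0,"roll":0}
    - {"dx":0,"dy":0,"dz":0,"roll":0}

```text
time: 10.6
position: [0.5526, 0.2392, 0.0979]
tcp_rot: [-0.032, -3.141, 0.0]
force: [1.5, 0.1, -1.3]
width: 0.0142
gripper_force: 25.0
```

>>> carry_out:
  steps:
    - {"dx":0,"dy":0,"dz":0.1,"roll":0}
    - {"dx":0,"dy":0,"dz":0,"roll":0}
    - {"dx":0,"dy":0,"dz":0,"roll":0}

```text
time: 10.85
position: [0.5527, 0.2392, 0.0972]
tcp_rot: [0.033, 3.141, 0.0]
force: [0.5, 0.1, -1.5]
width: 0.014
gripper_force: 25.0
```

>>> carry_out:
  steps:
    - {"dx":0,"dy":0,"dz":0.1,"roll":0}
    - {"dx":0,"dy":0,"dz":0,"roll":0}
    - {"dx":0,"dy":0,"dz":0,"roll":0}

```text
time: 11.1
position: [0.5527, 0.2392, 0.0963]
tcp_rot: [0.033, 3.141, 0.0]
force: [-0.1, -0.4, 2.0]
width: 0.0137
gripper_force: 25.0
```

>>> carry_out:
  steps:
    - {"dx":0,"dy":0,"dz":0,"roll":0}
    - {"dx":0,"dy":0,"dz":0,"roll":0}
    - {"dx":0,"dy":0,"dz":0,"roll":0}
    - {"dx":0,"dy":0,"dz":0,"roll":0}
    - {"dx":0,"dy":0,"dz":0,"roll":0}
    - {"dx":0,"dy":0,"dz":0,"roll":0}
    - {"dx":0,"dy":0,"dz":0,"roll":0}
    - {"dx":0,"dy":0,"dz":0,"roll":0}
  hand: -1

```text
time: 11.77
position: [0.5527, 0.2392, 0.0962]
tcp_rot: [0.033, 3.141, 0.0]
force: [0.9, 0.7, 0.5]
width: 0.0639
gripper_force: 0.0
```

>>> carry_out:
  steps:
    - {"dx":0,"dy":0,"dz":-0.5,"roll":0}
    - {"dx":0,"dy":0,"dz":-2,"roll":0}
    - {"dx":0,"dy":0,"dz":-4,"roll":0}
    - {"dx":0,"dy":0,"dz":-4,"roll":0}
    - {"dx":0,"dy":0,"dz":-3,"roll":0}
    - {"dx":3,"dy":0,"dz":0,"roll":0}
    - {"dx":4,"dy":0,"dz":0,"roll":0}
    - {"dx":4,"dy":0,"dz":0,"roll":0}

```text
time: 12.43
position: [0.442, 0.2412, 0.2318]
tcp_rot: [0.035, 3.14, 0.001]
force: [-0.7, 1.0, 0.6]
width: 0.0878
gripper_force: 0.0
```

>>> carry_out:
  steps:
    - {"dx":2,"dy":-4,"dz":0,"roll":0}
    - {"dx":0,"dy":-4,"dz":0,"roll":0}
    - {"dx":0,"dy":-4,"dz":0,"roll":0}
    - {"dx":0,"dy":-4,"dz":0,"roll":0}
    - {"dx":0,"dy":-4,"dz":0,"roll":0}
    - {"dx":0,"dy":-4,"dz":0,"roll":0}
    - {"dx":0,"dy":0,"dz":0,"roll":0}
    - {"dx":0,"dy":0,"dz":0,"roll":0}

```text
time: 13.1
position: [0.4191, 0.0029, 0.2318]
tcp_rot: [0.04, 3.14, 0.001]
force: [-0.4, 0.8, -0.7]
width: 0.0879
gripper_force: 0.0
```

Run:
```python
from m import *
from workcell import optics
d={n:optics.snapshot(n) for n in("side","top")};pickle.dump(d,open("s3.pkl","wb"));t,s=d["top"],d["side"]
a=cv2.resize(t["frame"][165:255,115:225],(440,360));b=cv2.resize(s["frame"][160:240,220:300],(360,360))
cv2.imwrite("pics/c5.png",cv2.convertScaleAbs(np.hstack([a,b]),alpha=1.4))
for z in(.06,.066,.07):print(z,fit(edge(t,[.5512,.2375],z,.035,.05,1)),fit(edge(s,[.5512,.2375],z,.035,.05,1)))
print(proj(s,[.5512,.2375,.124]),proj(s,[.5512,.2375,.130]))
```

```text
0.06 (array([0.55183684, 0.23959023]), np.float64(0.04294682236942258), np.float64(0.0010994806657688766), 35) (array([0.54712651, 0.23176853]), np.float64(0.04277669758814748), np.float64(0.0009675899896163117), 43)
0.066 (array([0.54976878, 0.23910107]), np.float64(0.04391269260175067), np.float64(0.0004847502928537112), 30) (array([0.55128226, 0.23790843]), np.float64(0.0482835527397133), np.float64(0.000855181876152367), 47)
0.07 (array([0.54965964, 0.23710092]), np.float64(0.042977599861748546), np.float64(0.0006215196578230354), 37) (array([0.55065551, 0.23583947]), np.float64(0.048132896338311436), np.float64(0.0003586411305389143), 28)
[258.90952138 180.20886181] [258.81514265 177.99722297]
```

View pics/c5.png

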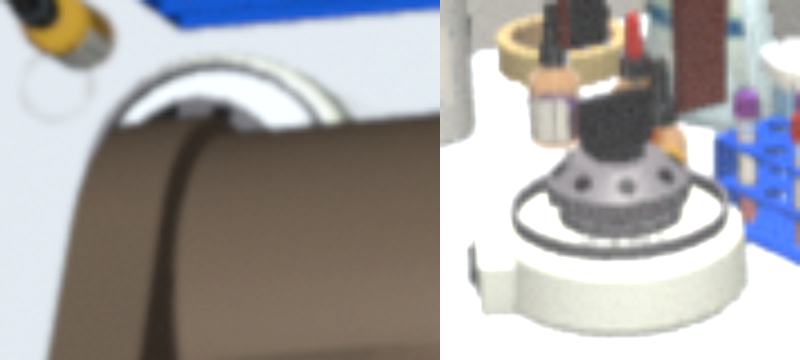

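The side view shows the rotor released, level and concentric. The wing top is at row 180, which matches the seated height (predicted 180.2; it would be 178.0 if riding on the bar).

```bash
python3 -c "
from workcell import workorder
print(workorder.close_job())"
```

```text
the job is handed in; nothing more can be done
None
```

The rotor is on the spindle with the drive bar snapped into its slot, and it looks level and fully down on the seat in the side view. The gripper is clear, and the job was handed in at about 13 s; the hand-in returned no verdict.

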